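# Flip the cured panel's station tag

## Robot

A 6-joint arm with a two-finger parallel gripper is mounted at the origin on the work surface. World frame = base frame: x ahead of the robot, y to its left, z up, the work surface at z = 0. Lengths are in m, angles in rad, forces in N, time in s.
With the tool pointing down it reaches from about 0.25 to 0.775 m from the base axis. Payload 4 kg.
Tool frame: the origin (TCP) lies between the finger pads; the fingertips stand 14 mm ahead of it and the grasp point (between the pads) lies 5 mm behind it (robot.nose_length is the distance from the TCP to the fingertips, in m); z points along the fingers, y is the direction in which the jaws open and shut (so a half turn about z gives the same grasp; the last joint's range is limited). The gripper opens to 94 mm and grips with 3 to 60 N. Pads are 16 mm wide; open, the fingers measure 119 mm over their backs; the gripper's body (75 mm by 177 mm) begins 78 mm behind the grasp point.
Start: joints at [-1.441, 0.087, 1.371, -0, 1.684, -0.103], TCP at [0.127, -0.535, 0.22] pointing down, gripper open.
Joint ranges: [-3.1, 3.1], [-0.76, 2.03], [0.27, 2.55], [-1.08, 4.22], [0.17, 2.65], [-2.57, 2.57]. Speed limits (rad/s): [2.79, 2.79, 3.14, 3.14, 3.14, 3.14].

## Interface

Orientations are given as [roll, pitch, yaw] about the fixed x, y, z axes, in that order (R = Rz(yaw) Ry(pitch) Rx(roll)).
In Python, from bench import robot, eyes, finder gives the robot as it stands.
- The arm moves only by the tool play_rows, never from a script. Its argument "rows" is a list of rows, each an object with "linear": the shift along the tool's x, y, z in cm, a list of three; "spin": the turn about the tool's z in degrees. A call has 1 to 12 rows; each row shifts and turns the commanded pose from where the row before left it, along the tool's axes as they then stand; what a row does not reach is not made up. A row lasts 1/12 s, in which the tool goes at most 41.7 mm and 7.16 degrees, less where a joint would pass 70% of its speed; a pose out of reach is approached as far as the arm can. A call with a gripper value outside its range is refused whole. "claw" is the finger opening in cm, from 0 to 9.4, set as the call begins (left out, the last holds). The fingers move at their own pace and stop on an object; the grip force is fixed at half the most. Time passes only in rows, so rows that do not move let the fingers close. It gives the time, the measured TCP pose, the force and the opening at its end, in the units of the state.
- robot.get_obs(): the state, without advancing time (a new reading comes with each control period).
- eyes.snapshot(name): name is "scene" or "side" or "wrist"; returns a dict with "frame" (420x560x3 uint8, red, green, blue), "fx", "fy", "cx", "cy" (pixels), "dist" ([k1, k2, p1, p2, k3] as OpenCV has them; the pictures are not rectified), "rvec" (rotation vector, rad) and "tvec" (3), from world to camera coordinates, as OpenCV has them; the wrist camera has in their place "mount" (4x4, takes a point from camera to tool coordinates, whose origin is the TCP and whose axes are the flange's). Camera axes: x right, y down, z forward; pixel columns grow to the right and rows downward; lengths in m; the calibration is good to about 2 mm. A picture is of the moment at which its call begins: read the wrist's pose just before it. There is no depth.
- robot.close_job(): hands the job in, once; it reports no verdict.
Trained networks look in a picture, given as the dict that the camera call returned (one of the last four; its "shot" number tells which), for a name from the list of things; names that differ only in an ending like _2 or _b are one class to them, and where a whole thing is asked for, a point or a joint stands for the part that bears it (a point fixed in the world has none). Each returns a list of dicts, best first, with "conf" (0 to 1); they miss things now and then, are a little off and sometimes report something else, mostly with a low value. They report only what shows in the picture. A call takes as long as a camera call. They do not tell look-alikes from the thing itself.
- finder.silhouettes(picture, name): "pixels" (420x560 bool, what is visible of it) and "box" ([centre column, centre row, width, height] in pixels, round what is visible of it).
The state is a dict: "time": time; "joint_positions": joint angles; "qvel": joint speeds; "joint_torque": joint torques, N m; "tool_pos": TCP position; "ee_rot": TCP orientation; "wrist_force": force on the tool from outside, world axes, zero at the start; "wrist_torque": the same for the moment, N m; "width": finger opening in m.
Only numpy, scipy, OpenCV 4.12 (cv2) and the standard library are available. Lean on these libraries where they do the work, as an engineer would, in place of code of your own. Each camera call takes 0.05 s, during which the arm holds its last target. There are 200 camera calls.

## Task

The round panel on the drying board has cured, so mark its station: with your fingertips gently push the white flip tag hinged in front of the round panel up and right over its hinge, until it lies flat and level over the board with its other face showing, then take your hand away. Push only, do not pinch or grip the tag, and do not slap it over. Leave the other two tags, the panels and everything else as they are.

Things in the scene. Friction and masses are not known exactly. Their poses are not given: they have to be found in the camera images.
- drying_board: plywood drying board 260 x 560 x 18 mm on four black pipe legs, its top 130 mm above the table; fixed. Origin on the table under the board's centre; its +x points away from its front edge (the edge nearest the robot, where the three flip tags are hinged), its +y runs to the left, its z up. From left to right it has three stations 175 mm apart; each has a flip tag at the front and a cast panel lying behind it
- tag_left (a joint): angle of the left station's flip tag about its level hinge pin (along the board's y): 0 = lying level, sticking out over the board's front edge towards the robot, disc face up; 1.57 = upright; 3.14 = turned right over, lying level above the board, two-bar face up. Solid stops at both ends; starts at 0 to 0.3. Friction hinge: stays at any angle, about 0.5 N at the free edge turns it
- tag_middle (a joint): angle of the middle station's flip tag about its level hinge pin (along the board's y): 0 = lying level, sticking out over the board's front edge towards the robot, disc face up; 1.57 = upright; 3.14 = turned right over, lying level above the board, two-bar face up. Solid stops at both ends; starts at 0 to 0.3. Friction hinge: stays at any angle, about 0.5 N at the free edge turns it
- tag_right (a joint): angle of the right station's flip tag about its level hinge pin (along the board's y): 0 = lying level, sticking out over the board's front edge towards the robot, disc face up; 1.57 = upright; 3.14 = turned right over, lying level above the board, two-bar face up. Solid stops at both ends; starts at 0 to 0.3. Friction hinge: stays at any angle, about 0.5 N at the free edge turns it
- tag_left_edge (a point): middle of the left tag's free edge, mid-thickness, 75 mm from the pin; moves with the tag. The tag is a white flag 5 mm thick, 56 mm wide, 52 mm long, on a spring-steel neck 20 mm wide that gives about 1 mm per 2 N when pushed against a stop. While it sticks out, its outer 60 mm stand clear of the board, with nothing under them but the table, 140 mm below
- tag_left_hinge (a point): centre of the left tag's hinge pin, 146 mm above the table, 16 mm above the board's top, 15 mm in from the board's front edge, between two steel bracket ears 37 mm wide over all that reach 6 mm above the pin; axes as the board's
- station_left (a point): point on the board's top where the panel of the left station lies, 175 mm behind that tag's pin; the panel's centre is within about 12 mm of it
- tag_middle_edge (a point): middle of the middle tag's free edge, mid-thickness, 75 mm from the pin; moves with the tag. The tag is a white flag 5 mm thick, 56 mm wide, 52 mm long, on a spring-steel neck 20 mm wide that gives about 1 mm per 2 N when pushed against a stop. While it sticks out, its outer 60 mm stand clear of the board, with nothing under them but the table, 140 mm below
- tag_middle_hinge (a point): centre of the middle tag's hinge pin, 146 mm above the table, 16 mm above the board's top, 15 mm in from the board's front edge, between two steel bracket ears 37 mm wide over all that reach 6 mm above the pin; axes as the board's
- station_middle (a point): point on the board's top where the panel of the middle station lies, 175 mm behind that tag's pin; the panel's centre is within about 12 mm of it
- tag_right_edge (a point): middle of the right tag's free edge, mid-thickness, 75 mm from the pin; moves with the tag. The tag is a white flag 5 mm thick, 56 mm wide, 52 mm long, on a spring-steel neck 20 mm wide that gives about 1 mm per 2 N when pushed against a stop. While it sticks out, its outer 60 mm stand clear of the board, with nothing under them but the table, 140 mm below
- tag_right_hinge (a point): centre of the right tag's hinge pin, 146 mm above the table, 16 mm above the board's top, 15 mm in from the board's front edge, between two steel bracket ears 37 mm wide over all that reach 6 mm above the pin; axes as the board's
- station_right (a point): point on the board's top where the panel of the right station lies, 175 mm behind that tag's pin; the panel's centre is within about 12 mm of it
- panel_round: round cast panel, dark with pale shell chips, 104 mm across, 18 mm thick, lying on the board behind one of the tags. Origin at the centre of its underside
- panel_square: square cast panel of the same stuff, 90 x 90 x 18 mm, at another station. Leave alone
- panel_oblong: oblong cast panel of the same stuff, 55 x 105 x 18 mm, at another station. Leave alone
- glue_pot: small lidded pot, 40 mm across, 45 mm high, standing on the board between the left and middle panels. Leave alone
- scraper: scraper 150 mm long, lying on the board between the middle and right tags. Leave alone
- shell_jar: big lidded glass jar, 90 mm across, 150 mm high, on the table to the right of the board. Leave alone
- cup_a: blue plastic cup, 72 mm across, 85 mm high, on the table to the left of the board. Leave alone
- cup_b: another such cup beside it. Leave alone
- tape_roll: roll of tape lying flat, 90 mm across, 24 mm high, on the table to the right, in front. Leave alone
- spray_bottle: clear spray bottle, 54 mm across, 186 mm high, on the table to the right. Leave alone
- heat_gun: blue heat gun lying on its side on the table to the left, about 230 mm long, 75 mm high. Leave alone
There are look-alikes about, which are no part of the job. Leave any orange or purple look-alike of the panel_round alone.

How it is judged:
On the way:
1. the tag in front of the round panel stands past upright (((horizontal distance between panel_round and station_left below 0.06 m and value of joint tag_left above 1.75 rad) or (horizontal distance between panel_round and station_middle below 0.06 m and value of joint tag_middle above 1.75 rad) or (horizontal distance between panel_round and station_right below 0.06 m and value of joint tag_right above 1.75 rad))), for 0.02 s.
At the end, for the whole second after the job is handed in: The tag in front of the round panel lies turned over: its angle is above 3.0 rad (within 8 degrees of flat). All tags are at rest, and the free edges of the other two are within 10 mm of where they began (((horizontal distance between panel_round and station_left below 0.06 m and value of joint tag_left above 3 rad and distance of each of tag_middle_edge, tag_right_edge from where it was at the start of the episode below 0.01 m) or (horizontal distance between panel_round and station_middle below 0.06 m and value of joint tag_middle above 3 rad and distance of each of tag_left_edge, tag_right_edge from where it was at the start of the episode below 0.01 m) or (horizontal distance between panel_round and station_right below 0.06 m and value of joint tag_right above 3 rad and distance of each of tag_left_edge, tag_middle_edge from where it was at the start of the episode below 0.01 m)) and velocity of joint tag_left between -0.05 and 0.05 rad/s and velocity of joint tag_middle between -0.05 and 0.05 rad/s and velocity of joint tag_right between -0.05 and 0.05 rad/s); the robot touches nothing.
It fails at once if a tag of another station is pushed (its free edge moves more than 20 mm) ((not (horizontal distance between panel_round and station_left below 0.06 m) and distance of tag_left_edge from where it was at the start of the episode above 0.02 m) or (not (horizontal distance between panel_round and station_middle below 0.06 m) and distance of tag_middle_edge from where it was at the start of the episode above 0.02 m) or (not (horizontal distance between panel_round and station_right below 0.06 m) and distance of tag_right_edge from where it was at the start of the episode above 0.02 m)).
It fails at once if a tag is pinched or forced: the fingers bear on it with more than 30 N (contact force between the fingers and tag_left above 30 N or contact force between the fingers and tag_middle above 30 N or contact force between the fingers and tag_right above 30 N).
It fails at once if a tag is slapped over: it turns faster than 10 rad/s (velocity of joint any of tag_left, tag_middle, tag_right above 10 rad/s).
It fails at once if a panel is moved more than 10 mm or lifted (distance of any of panel_round, panel_square, panel_oblong from where it was at the start of the episode above 0.01 m).
It fails at once if a thing standing by is moved more than 15 mm or lifted (distance of any of glue_pot, scraper, shell_jar, cup_a, cup_b, tape_roll, spray_bottle, heat_gun from where it was at the start of the episode above 0.015 m).
It also fails if it takes over 40 s, if anything falls off the work surface, if the arm or the gripper's body presses on something with over 40 N, if the wrist force passes 120 N, or if a joint passes its speed limit or range.

## Working session

There is one attempt and no reset: what is moved stays moved. The work goes in short steps, Python scripts to look and compute and a tool call to move; the robot and the scene stay as the last step left them, time stands still between calls to the robot, and variables do not carry over. Pictures are saved under pics/ and viewed, about 8 in all and at most 12, crops included, and the job is handed in when it is done.

Besides the shell and the picture viewer there is one more tool, called after ">>>" by a JSON object that holds its "fn" and its "kwargs". play_rows: Moves the arm, as the interface text tells. Its arguments: {"type":"object","properties":{"rows":{"type":"array"},"claw":{"type":"number"}},"required":["rows"]}

```bash
mkdir -p pics
cat > h.py <<'E'
import numpy as np, cv2
from bench import robot, eyes, finder
def K(p): return np.array([[p["fx"],0,p["cx"]],[0,p["fy"],p["cy"]],[0,0,1.]])
def ray(p,uv):
    R=cv2.Rodrigues(np.array(p["rvec"],float))[0]; t=np.array(p["tvec"],float).ravel()
    n=cv2.undistortPoints(np.array([[uv]],float),K(p),np.array(p["dist"],float)).ravel()
    return -R.T@t, R.T@np.array([n[0],n[1],1])
def onz(p,uv,z):
    o,d=ray(p,uv); return o+d*(z-o[2])/d[2]
def proj(p,X):
    return cv2.projectPoints(np.array(X,float).reshape(-1,3),np.array(p["rvec"],float),np.array(p["tvec"],float),K(p),np.array(p["dist"],float))[0].reshape(-1,2)
def save(p,n,s=None):
    cv2.imwrite(f"pics/{n}.png",cv2.cvtColor(p["frame"],cv2.COLOR_RGB2BGR))
E
python3 - <<'E'
from h import *
print(robot.get_obs())
ims=[]
for n in("scene","side"):
    p=eyes.snapshot(n); save(p,n)
    o,_=ray(p,(280,210)); print(n,o)
    for t,z in(("panel_round",.148),("panel_square",.148),("panel_oblong",.148),("tag_left",.15),("drying_board",.13)):
        for r in finder.silhouettes(p,t)[:4]:
            print(t,round(r["conf"],2),np.round(r["box"]),onz(p,r["box"][:2],z).round(3))
E
```

```text
{'time': 0.0, 'joint_positions': array([-1.44106272e+00,  8.79657479e-02,  1.37223865e+00,  1.08455357e-05,
        1.68356283e+00, -1.03085354e-01]), 'qvel': array([-0.0008223 ,  0.00014958,  0.0001479 , -0.00038456, -0.00072707,
        0.00046712]), 'joint_torque': array([ 2.13094521e-03, -3.40180206e+01, -3.02424502e+01,  7.20780529e-02,
        3.28396645e-02, -1.70617800e-04]), 'tool_pos': array([ 0.12683826, -0.53465827,  0.21830617]), 'ee_rot': array([-3.13943074e+00, -2.34491323e-04,  2.32819918e-01]), 'wrist_force': array([-0.02022367, -0.87297875, -0.15029499]), 'wrist_torque': array([ 0.00451144, -0.04683011, -0.02488423]), 'width': 0.09386626316388566}
scene [1.53264293 0.24512686 0.99657011]
panel_round 0.91 [329. 197.  32.  21.] [0.513 0.163 0.148]
panel_round 0.87 [386. 209.  36.  30.] [0.527 0.31  0.148]
panel_round 0.59 [349. 258.  43.  35.] [0.718 0.238 0.148]
panel_square 0.8 [276. 252.  44.  32.] [0.735 0.07  0.148]
panel_square 0.17 [282. 189.  19.  31.] [0.508 0.038 0.148]
panel_oblong 0.84 [197. 247.  51.  26.] [ 0.758 -0.113  0.148]
panel_oblong 0.28 [275. 25
[... 272 characters left out ...]
side [-0.12600435  0.67208317  0.68491922]
panel_round 0.91 [174. 204.  41.  23.] [0.684 0.243 0.148]
panel_round 0.9 [289. 283.  39.  35.] [0.264 0.259 0.148]
panel_round 0.31 [228. 215. 207. 140.] [0.54  0.18  0.148]
panel_square 0.76 [220. 177.  42.  24.] [0.712 0.068 0.148]
panel_square 0.25 [232. 229.  29.  15.] [0.486 0.213 0.148]
panel_square 0.24 [175. 338.  84. 103.] [0.317 0.484 0.148]
panel_square 0.23 [276. 195.  28.  10.] [0.517 0.032 0.148]
panel_oblong 0.77 [260. 156.  31.  19.] [ 0.728 -0.11   0.148]
tag_left 0.91 [230. 226.  31.  18.] [0.498 0.211 0.15 ]
drying_board 0.69 [227. 215. 205. 137.] [0.562 0.167 0.13 ]
drying_board 0.54 [260. 176.  44.  19.] [ 0.654 -0.039  0.13 ]
```

View pics/scene.png

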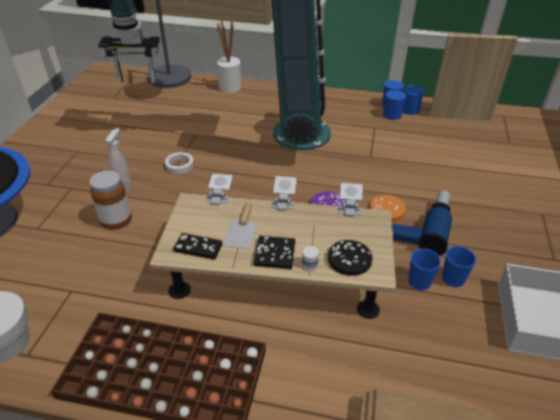

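View pics/side.png

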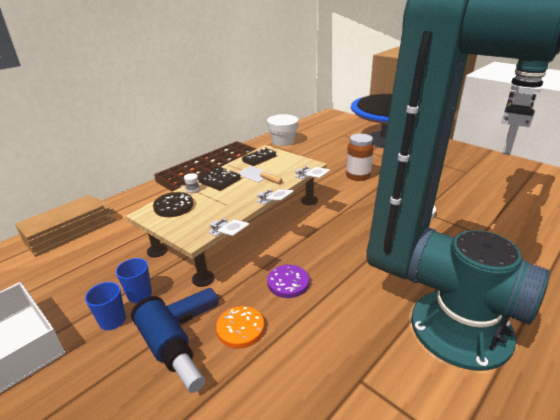

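Two views agree. The dark round panel is at the left station (scene 350,257; side 174,204), and the orange and purple look-alikes are on the table. Next I triangulate the tags and panels.

Run:
```python
from h import *
S={};P={}
for n in("scene","side"):
    p=eyes.snapshot(n); P[n]=p; S[n]=[]
    for t in("panel_round","panel_square","panel_oblong","tag_left"):
        for r in finder.silhouettes(p,t):
            if r["conf"]>.5:S[n].append((t,r["box"][:2]))
    if n=="side": 
        c=cv2.resize(p["frame"][150:260,130:340],None,fx=3.8,fy=3.8,interpolation=cv2.INTER_CUBIC)
        cv2.imwrite("pics/sidec.png",c[:,:,::-1])
    print(n,np.linalg.norm(p["tvec"]),p["fx"])
for t,a in S["scene"]:
    for u,b in S["side"]:
        if t!=u: continue
        o,d=ray(P["scene"],a);q,e=ray(P["side"],b)
        s=np.linalg.lstsq(np.c_[d,-e],q-o,rcond=None)[0]
        A=o+d*s[0];B=q+e*s[1]
        if np.linalg.norm(A-B)<.02: print(t,np.round(a),np.round(b),((A+B)/2).round(4),np.linalg.norm(A-B).round(4))
```

```text
scene 1.8445144337199997 506.794628699392
side 0.9678260254257586 392.82952856266644
panel_round [350. 257.] [173. 205.] [0.7009 0.2378 0.1355] 0.0029
panel_round [388. 208.] [173. 205.] [0.5908 0.3025 0.2081] 0.0154
panel_round [329. 196.] [286. 281.] [0.3641 0.1566 0.0233] 0.0123
panel_square [276. 252.] [221. 179.] [0.72   0.0625 0.1344] 0.0099
tag_left [352. 193.] [233. 228.] [0.4837 0.2172 0.1512] 0.0064
```

>>> {"fn": "play_rows", "kwargs": {"rows": [{"linear": [0,0,-3.5],"spin": 0},{"linear": [0,0,-3.5],"spin": 0},{"linear": [0,0,-3.5],"spin": 0},{"linear": [0,0,-3.5],"spin": 0}], "claw": 0}}

```text
time: 1.43
tool_pos: [0.1268, -0.5348, 0.3609]
ee_rot: [-3.141, -0.0, 0.233]
wrist_force: [-0.5, -1.0, -0.2]
width: 0.0709
```

>>> {"fn": "play_rows", "kwargs": {"rows": [{"linear": [2.25,-3.25,0],"spin": 0},{"linear": [2.25,-3.25,0],"spin": 0},{"linear": [2.25,-3.25,0],"spin": 0},{"linear": [2.25,-3.25,0],"spin": 0},{"linear": [2.25,-3.25,0],"spin": 0},{"linear": [2.25,-3.25,0],"spin": 0},{"linear": [2.25,-3.25,0],"spin": 0},{"linear": [2.25,-3.25,0],"spin": 0},{"linear": [2.25,-3.25,0],"spin": 0},{"linear": [2.25,-3.25,0],"spin": 0}]}}

```text
time: 2.27
tool_pos: [0.2708, -0.1652, 0.3597]
ee_rot: [3.14, -0.001, 0.232]
wrist_force: [0.7, 0.5, 0.2]
width: 0.004
```

>>> {"fn": "play_rows", "kwargs": {"rows": [{"linear": [2.25,-3.25,0],"spin": 0},{"linear": [2.25,-3.25,0],"spin": 0},{"linear": [2.25,-3.25,0],"spin": 0},{"linear": [2.25,-3.25,0],"spin": 0},{"linear": [2.25,-3.25,0],"spin": 0},{"linear": [2.25,-3.25,0],"spin": 0},{"linear": [2.25,-3.25,0],"spin": 2},{"linear": [2.25,-3.25,0],"spin": 2},{"linear": [2.25,-3.25,0],"spin": 2},{"linear": [0,0,0],"spin": 0}]}}

```text
time: 3.1
tool_pos: [0.4054, 0.1678, 0.3572]
ee_rot: [-3.14, 0.003, 0.135]
wrist_force: [-0.4, -1.8, -0.5]
width: 0.0002
```

```bash
cat >> h.py <<'E'
from scipy.spatial.transform import Rotation as Ro
def wrist():
    o=robot.get_obs(); p=eyes.snapshot("wrist")
    T=np.eye(4); T[:3,:3]=Ro.from_euler("xyz",o["ee_rot"]).as_matrix(); T[:3,3]=o["tool_pos"]
    C=np.linalg.inv(T@np.array(p["mount"],float))
    p["rvec"]=cv2.Rodrigues(C[:3,:3])[0]; p["tvec"]=C[:3,3]; return p
E
python3 - <<'E'
from h import *
p=wrist(); save(p,"w1"); o,d=ray(p,(280,210)); print(robot.get_obs()["tool_pos"],o,d)
print(p["mount"])
for t,z in(("tag_left",.15),("panel_round",.148)):
    for r in finder.silhouettes(p,t): print(t,r["conf"],r["box"],onz(p,r["box"][:2],z))
E
```

```text
[0.40452406 0.16520836 0.35784529] [0.47487897 0.17789614 0.52206126] [-0.25466714 -0.02247391 -0.96688112]
[[-7.13674098e-05 -9.70445409e-01 -2.41320747e-01  6.96603257e-02]
 [ 9.99999705e-01  1.15437928e-04 -7.59957850e-04 -9.64328978e-04]
 [ 7.65355173e-04 -2.41320730e-01  9.70445114e-01 -1.65056071e-01]
 [ 0.00000000e+00  0.00000000e+00  0.00000000e+00  1.00000000e+00]]
tag_left 0.97 [255.1, 110.5, 57.1, 72.4] [0.49460657 0.21491181 0.15      ]
tag_left 0.39 [364.4, 79.6, 391.3, 159.2] [0.54531787 0.09284419 0.15      ]
panel_round 0.95 [294.0, 193.3, 60.2, 54.4] [0.40079817 0.15430058 0.148     ]
panel_round 0.8 [192.8, 192.0, 64.7, 65.0] [0.3849236  0.28319673 0.148     ]
```

View pics/w1.png

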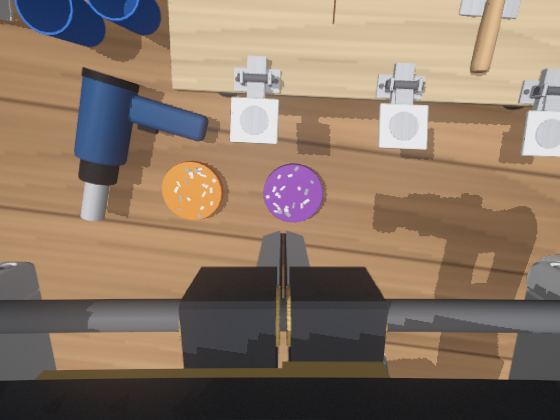

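View pics/sidec.png

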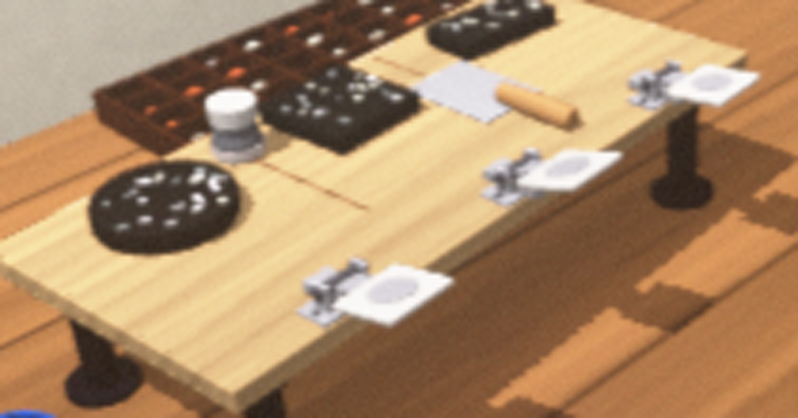

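Run:
```python
from h import *
from scipy.optimize import least_squares
w=wrist(); s=eyes.snapshot("side"); c=eyes.snapshot("scene")
pins=[onz(w,u,.146) for u in((257,78),(401,87),(548,93))]
print(np.round(pins,4), [np.linalg.norm(pins[i]-pins[i+1]).round(4) for i in(0,1)])
v=pins[0]-pins[2]; yaw0=np.arctan2(-v[0],v[1]); print("yaw",yaw0)
f=w["frame"].astype(int); m=((f.min(2)>170)).astype(np.uint8); m[:90]=0;m[150:]=0;m[:,:215]=0;m[:,295:]=0
k=max(cv2.findContours(cv2.morphologyEx(m,cv2.MORPH_CLOSE,np.ones((25,25))),0,2)[0],key=cv2.contourArea)
q=cv2.approxPolyDP(cv2.convexHull(k),5,True).reshape(-1,2); print(q.tolist(),cv2.contourArea(k))
def model(x):
    hx,hy,yw,th=x; R=Ro.from_euler("z",yw).as_matrix(); pts=[]
    for r in(.023,.075):
        for y in(.028,-.028):
            for n in(.0025,):
                pts.append([-r*np.cos(th)+n*np.sin(th),y,r*np.sin(th)+n*np.cos(th)])
    return np.array([hx,hy,.146])+np.array(pts)@R.T
sc=np.array([[220,227.6],[234,219.2],[249.2,224],[232,235.5]])
def nn(a,b): 
    D=np.linalg.norm(a[:,None]-b[None],axis=2); return (a-b[D.argmin(1)]).ravel()
def res(x,side=1):
    M=model(x); e=[nn(proj(w,M),q.astype(float))]
    if side:e.append(nn(proj(s,M),sc))
    return np.concatenate(e+[[(x[2]-yaw0)*200]])
for sd in(0,1):
  for th in(0,.15,.3):
    r=least_squares(lambda x:res(x,sd),[*pins[0][:2],yaw0,th],loss="soft_l1"); print(sd,r.x.round(4),r.cost.round(2))
print(r.fun.round(1))
cv2.imwrite("pics/w2.png",cv2.resize(w["frame"][60:170,190:440],None,fx=3.2,fy=3.2,interpolation=2)[:,:,::-1])
```

```text
[[ 0.5308  0.2109  0.146 ]
 [ 0.5425  0.0403  0.146 ]
 [ 0.5564 -0.1315  0.146 ]] [np.float64(0.171), np.float64(0.1723)]
yaw 0.07473004912583511
[[274, 90], [271, 141], [225, 139], [226, 97]] 2237.0
0 [0.5329 0.2185 0.076  0.1175] 8.32
0 [0.5329 0.2185 0.076  0.1174] 8.32
0 [0.5329 0.2185 0.076  0.1174] 8.32
1 [0.5321 0.2179 0.0756 0.1325] 14.36
1 [0.5321 0.2179 0.0756 0.1325] 14.36
1 [0.5321 0.2179 0.0756 0.1325] 14.36
[ 0.5 -2.7 -0.1  7.1  0.2  0.3  0.8  0.9 -4.   2.1 -1.  -0.3 -0.7 -0.2
 -0.9 -0.   0.2]
```

>>> {"fn": "play_rows", "kwargs": {"rows": [{"linear": [0,0,0],"spin": 3.4},{"linear": [0.85,-1.4,0],"spin": 0},{"linear": [0.85,-1.4,0],"spin": 0},{"linear": [0.85,-1.4,0],"spin": 0},{"linear": [0,0,3.5],"spin": 0},{"linear": [0,0,3.5],"spin": 0},{"linear": [0,0,3.5],"spin": 0},{"linear": [0,0,3.5],"spin": 0},{"linear": [0,0,3.5],"spin": 0},{"linear": [0,0,3],"spin": 0},{"linear": [0,0,0],"spin": 0},{"linear": [0,0,0],"spin": 0}]}}

```text
time: 4.4
tool_pos: [0.4259, 0.2049, 0.1538]
ee_rot: [3.141, 0.003, 0.067]
wrist_force: [0.1, -0.2, 0.6]
width: 0.0005
```

Run:
```python
from h import *
p=wrist(); o=robot.get_obs(); print(o["tool_pos"],o["ee_rot"],o["wrist_force"])
s=eyes.snapshot("side")
a=cv2.resize(p["frame"][0:300,130:430],(400,400)); b=cv2.resize(s["frame"][150:270,180:300],(400,400),interpolation=2)
cv2.imwrite("pics/w3.png",np.hstack([a,b])[:,:,::-1])
```

```text
[0.42745106 0.20560752 0.15614565] [-3.14122439e+00 -2.05808394e-03  6.71157576e-02] [ 0.5839098  -0.44483931  0.6301004 ]
```

View pics/w3.png

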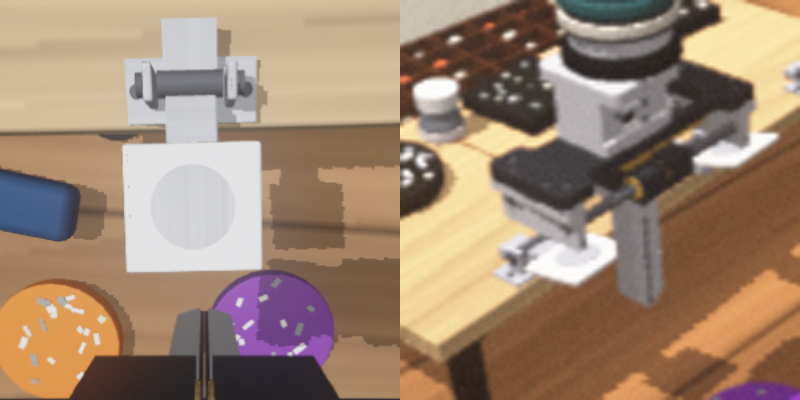

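The side view shows the closed fingers in front of the tag's free edge. In the wrist view the tag's edge is ahead of the fingertips, about 4 mm to the left. I'll centre on it and feel for contact.

>>> {"fn": "play_rows", "kwargs": {"rows": [{"linear": [0.5,-0.4,0.5],"spin": 0},{"linear": [0.8,0,0],"spin": 0},{"linear": [0.2,0,0],"spin": 0},{"linear": [0,0,0],"spin": 0}]}}

```text
time: 4.83
tool_pos: [0.4427, 0.2116, 0.1503]
ee_rot: [-3.141, -0.002, 0.069]
wrist_force: [0.0, 0.9, -0.4]
width: 0.0007
```

Run:
```python
from h import *
p=wrist(); o=robot.get_obs(); print(o["tool_pos"],o["wrist_force"])
cv2.imwrite("pics/w4.png",cv2.resize(p["frame"][0:300,130:430],(600,600))[:,:,::-1])
f=p["frame"].astype(int);m=(f.min(2)>150)
print([(c,np.where(m[:,c])[0].min(),np.where(m[:,c])[0].max()) for c in(240,250,300,310) if m[:,c].any()])
```

```text
[0.44218301 0.21152726 0.14997836] [-0.22546858  0.02609831 -0.30813545]
[(240, np.int64(27), np.int64(235)), (250, np.int64(26), np.int64(235)), (300, np.int64(13), np.int64(234)), (310, np.int64(10), np.int64(261))]
```

View pics/w4.png

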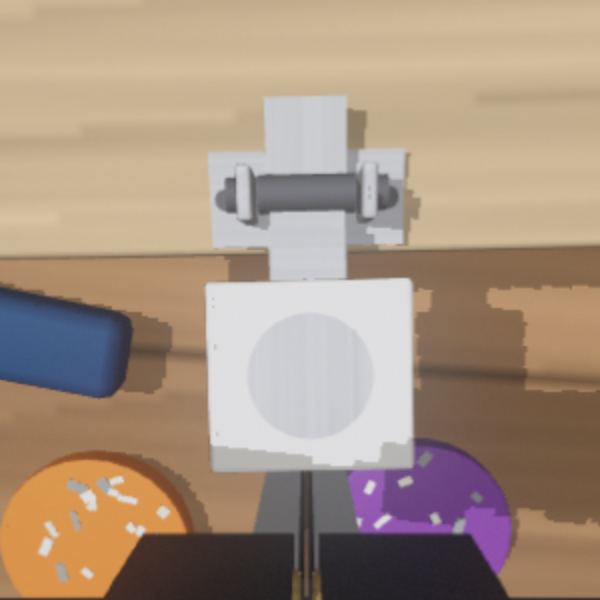

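>>> {"fn": "play_rows", "kwargs": {"rows": [{"linear": [0.3,0,0],"spin": 0},{"linear": [0.2,0,0],"spin": 0},{"linear": [0,0,0],"spin": 0}]}}

```text
time: 5.13
tool_pos: [0.4468, 0.2117, 0.1494]
ee_rot: [3.141, -0.0, 0.069]
wrist_force: [-0.3, 0.6, 0.1]
width: 0.0009
```

Run:
```python
from h import *
from scipy.optimize import least_squares
p=wrist(); o=robot.get_obs(); print(o["tool_pos"],o["wrist_force"])
f=p["frame"].astype(np.uint8).copy()
cv2.imwrite("pics/w5.png",cv2.resize(f[0:300,130:430],(600,600))[:,:,::-1])
g=f.min(2); 
def prof(c): 
    col=g[100:260,c].astype(int); return c,[ (100+i,int(d)) for i,d in enumerate(np.diff(col)) if abs(d)>25]
for c in(240,255,320,330): print(prof(c))
r=g[190].astype(int); print([(i,int(d)) for i,d in enumerate(np.diff(r)) if abs(d)>25])
```

```text
[0.44654137 0.21167926 0.14938982] [ 0.24836714 -0.12433223  0.15642413]
(240, [(101, -35), (102, -39), (111, 34), (112, 37), (130, -54), (148, 77), (149, 27), (223, -31), (243, -39)])
(255, [(119, 86), (129, -39), (130, -51), (132, -28), (147, 51), (148, 63), (224, -36), (242, -39)])
(320, [(111, 27), (112, 50), (120, 41), (128, -34), (131, -40), (146, 115), (241, -54)])
(330, [(121, 37), (128, -69), (131, -43), (146, 118), (241, -68), (242, 69), (246, -73), (247, -30)])
[(72, 34), (232, 65), (233, 41), (335, -56), (336, -46), (505, -32)]
```

>>> {"fn": "play_rows", "kwargs": {"rows": [{"linear": [0.2,0,0],"spin": 0},{"linear": [0.2,0,0],"spin": 0},{"linear": [0,0,0],"spin": 0}]}}

```text
time: 5.43
tool_pos: [0.4478, 0.2118, 0.1485]
ee_rot: [3.141, 0.007, 0.069]
wrist_force: [-6.8, -0.1, 1.9]
width: 0.0003
```

```bash
cat >> h.py <<'E'
from scipy.optimize import least_squares
def tagfit(p,near,far,pin,yaw=.072,th0=.1):
    # near/far: pixel of middle of flag's top near/far edge; pin: pixel of pin middle
    ob=np.array([near,far,pin],float)
    def M(x):
        hx,hy,th=x; e=np.array([np.cos(yaw),np.sin(yaw),0]); u=-np.cos(th)*e+[0,0,np.sin(th)]; n=np.sin(th)*e+[0,0,np.cos(th)]
        h=np.array([hx,hy,.146]); return [h+.023*u+.0025*n,h+.075*u+.0025*n,h+[0,0,.003]]
    r=least_squares(lambda x:(proj(p,M(x))-ob).ravel(),[.53,.216,th0]); return r.x.round(4),r.fun.round(1)
E
python3 - <<'E'
from h import *
p=wrist(); o=robot.get_obs(); print(o["tool_pos"],o["wrist_force"])
g=p["frame"].min(2).astype(int)
for c in(255,320): print(c,[(100+i,int(d)) for i,d in enumerate(np.diff(g[100:270,c])) if abs(d)>25])
print(p["fx"],p["dist"])
E
```

```text
[0.44781113 0.21185384 0.14849637] [-6.30919143 -0.80733965  0.68923556]
255 [(120, 55), (121, 43), (131, -60), (134, -42), (150, 91), (223, -36), (245, -38), (266, -28)]
320 [(114, 51), (122, 42), (130, -53), (133, -34), (148, 65), (149, 56), (219, -34), (243, -35), (244, -34), (261, 50), (262, 62), (265, -53), (266, -85), (267, -36)]
296.62994493414305 [0.02232596 0.         0.         0.         0.        ]
```

>>> {"fn": "play_rows", "kwargs": {"rows": [{"linear": [0,0,-0.3],"spin": 0},{"linear": [0,0,-0.3],"spin": 0},{"linear": [0,0,-0.3],"spin": 0},{"linear": [0,0,0],"spin": 0}]}}

```text
time: 5.82
tool_pos: [0.4503, 0.2121, 0.1594]
ee_rot: [-3.141, -0.0, 0.069]
wrist_force: [-4.7, 1.0, 0.9]
width: 0.0008
```

```bash
cat > t.py <<'E'
from h import *
import sys
p=wrist(); o=robot.get_obs(); print(o["tool_pos"].round(4),o["wrist_force"].round(1))
g=p["frame"].min(2).astype(int)
for c in(255,320): print(c,[(100+i,int(d)) for i,d in enumerate(np.diff(g[100:280,c])) if abs(d)>25])
if len(sys.argv)>1:
    s=eyes.snapshot("side")
    a=cv2.resize(p["frame"][0:300,130:430],(400,400)); b=cv2.resize(s["frame"][150:270,180:300],(400,400),interpolation=2)
    cv2.imwrite(f"pics/{sys.argv[1]}.png",np.hstack([a,b])[:,:,::-1])
E
python3 t.py
```

```text
[0.4502 0.212  0.1591] [-5.4 -1.   1.9]
255 [(124, -38), (126, 62), (135, -36), (138, -44), (151, 52), (152, 61), (221, -37), (244, -45)]
320 [(103, -104), (119, 38), (127, 44), (134, -35), (135, -27), (137, -41), (150, 111), (242, -34), (243, -37), (259, 52), (260, 60), (264, -66), (265, -55)]
```

Run:
```python
from h import *
p=wrist(); g=p["frame"].min(2).astype(int)
print(robot.get_obs()["wrist_force"].round(1))
for th in(.0,.1,.2,.3,.4):
    e=np.array([np.cos(.072),np.sin(.072),0]);u=-np.cos(th)*e+[0,0,np.sin(th)]; n=np.sin(th)*e+[0,0,np.cos(th)];l=np.array([-np.sin(.072),np.cos(.072),0])
    h=np.array([.532,.217,.146]); print(th,proj(p,[h+[0,0,.003],h+.023*u+.0025*n,h+.075*u+.0025*n,h+.075*u+.0025*n+.028*l,h+.075*u+.0025*n-.028*l]).round(0).tolist())
cv2.imwrite("pics/w6.png",cv2.resize(p["frame"][0:300,130:430],(600,600))[:,:,::-1])
```

```text
[-4.9  1.1  2.3]
0.0 [[286.0, 110.0], [286.0, 152.0], [286.0, 236.0], [241.0, 236.0], [331.0, 236.0]]
0.1 [[286.0, 110.0], [286.0, 151.0], [286.0, 239.0], [239.0, 239.0], [333.0, 239.0]]
0.2 [[286.0, 110.0], [286.0, 150.0], [286.0, 241.0], [238.0, 242.0], [335.0, 241.0]]
0.3 [[286.0, 110.0], [286.0, 149.0], [286.0, 243.0], [235.0, 243.0], [337.0, 242.0]]
0.4 [[286.0, 110.0], [286.0, 147.0], [287.0, 242.0], [233.0, 242.0], [340.0, 242.0]]
```

View pics/w6.png

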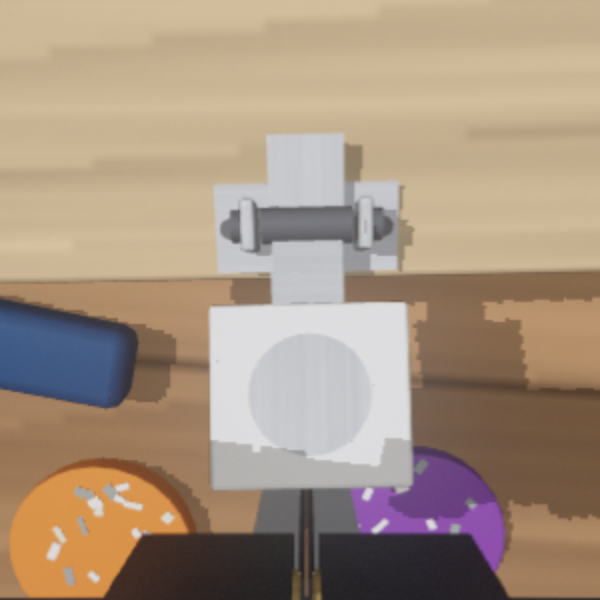

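Flag width is now about 100 px, so θ is about 0.25 and the tag is rising. Continuing along the arc.

>>> {"fn": "play_rows", "kwargs": {"rows": [{"linear": [0.15,0,-0.4],"spin": 0},{"linear": [0.15,0,-0.4],"spin": 0},{"linear": [0.2,0,-0.4],"spin": 0},{"linear": [0.2,0,-0.4],"spin": 0},{"linear": [0.25,0,-0.4],"spin": 0},{"linear": [0,0,0],"spin": 0}]}}

```text
time: 6.42
tool_pos: [0.4605, 0.2129, 0.1803]
ee_rot: [-3.141, -0.002, 0.069]
wrist_force: [-5.6, -0.8, 4.0]
width: 0.0003
```

```bash
python3 t.py w7
```

```text
[0.4604 0.2129 0.18  ] [-5.4 -0.1  3.7]
255 [(112, 26), (151, -42), (152, -37), (160, 31), (161, 81), (222, -43), (243, -33), (266, -27)]
320 [(110, 27), (123, -43), (127, -34), (133, 31), (143, 46), (149, -50), (151, -51), (159, 64), (160, 57), (230, -40), (242, -41), (259, 51), (260, 73), (262, -35), (263, -72), (264, -26)]
```

View pics/w7.png

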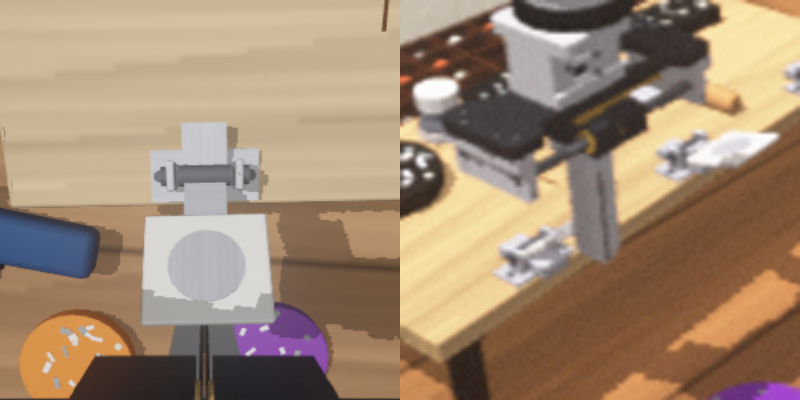

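>>> {"fn": "play_rows", "kwargs": {"rows": [{"linear": [0.5,0,-0.3],"spin": 0},{"linear": [0.5,0,-0.3],"spin": 0},{"linear": [0.5,0,-0.3],"spin": 0},{"linear": [0.5,0,-0.3],"spin": 0},{"linear": [0.5,0,-0.2],"spin": 0},{"linear": [0.5,0,-0.2],"spin": 0},{"linear": [0.5,0,-0.2],"spin": 0},{"linear": [0.5,0,-0.2],"spin": 0},{"linear": [0,0,0],"spin": 0}]}}

```text
time: 7.27
tool_pos: [0.5012, 0.2153, 0.1984]
ee_rot: [3.141, -0.001, 0.068]
wrist_force: [-0.0, -0.9, 0.3]
width: 0.0002
```

```bash
python3 t.py w8
```

```text
[0.5006 0.2152 0.1982] [-0.6  0.2  0.3]
255 [(168, 37), (181, -35), (182, -62), (194, 79), (199, -28), (249, -39), (266, -26)]
320 [(168, -26), (170, 29), (180, -27), (198, 52), (248, -43), (252, -30), (257, 34)]
```

View pics/w8.png

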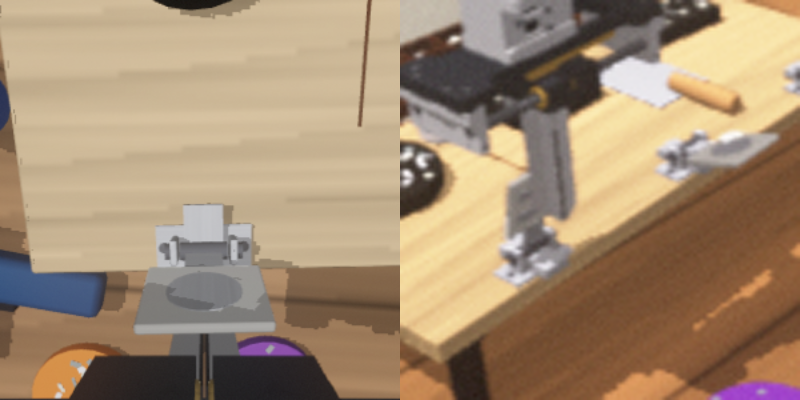

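>>> {"fn": "play_rows", "kwargs": {"rows": [{"linear": [0.5,0,0],"spin": 0},{"linear": [0.5,0,0],"spin": 0},{"linear": [0.5,0,0],"spin": 0},{"linear": [0.5,0,0],"spin": 0},{"linear": [0.5,0,0],"spin": 0},{"linear": [0.5,0,0],"spin": 0},{"linear": [0.5,0,0],"spin": 0},{"linear": [0.5,0,0],"spin": 0},{"linear": [0.5,0,0],"spin": 0},{"linear": [0.5,0,0],"spin": 0},{"linear": [0.5,0,0],"spin": 0},{"linear": [0,0,0],"spin": 0}]}}

```text
time: 8.37
tool_pos: [0.5558, 0.2191, 0.1984]
ee_rot: [3.142, -0.001, 0.068]
wrist_force: [-0.8, -0.2, 0.7]
width: 0.001
```

```bash
python3 t.py w9
```

```text
[0.5554 0.2191 0.1984] [-0.1  0.   0.5]
255 [(206, 46), (218, -34), (242, 33), (247, -60), (254, 35), (262, 28), (264, -47), (265, -61), (266, -32)]
320 [(194, -34), (204, 37), (205, 45), (223, -35)]
```

View pics/w9.png

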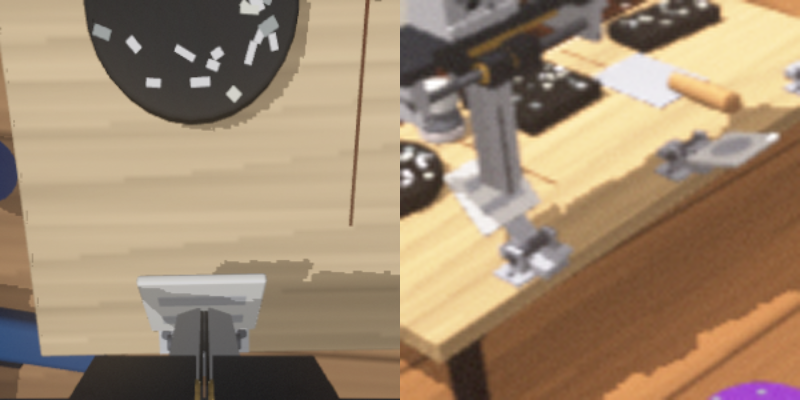

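Past upright in both views. Now I push it over and down along the arc.

>>> {"fn": "play_rows", "kwargs": {"rows": [{"linear": [0.4,0,0.3],"spin": 0},{"linear": [0.4,0,0.3],"spin": 0},{"linear": [0.4,0,0.3],"spin": 0},{"linear": [0.2,0,0.4],"spin": 0},{"linear": [0.2,0,0.4],"spin": 0},{"linear": [0.2,0,0.4],"spin": 0},{"linear": [0.2,0,0.4],"spin": 0},{"linear": [0,0,0.3],"spin": 0},{"linear": [0,0,0.3],"spin": 0},{"linear": [0,0,0],"spin": 0}]}}

```text
time: 9.3
tool_pos: [0.5743, 0.2204, 0.1665]
ee_rot: [3.141, 0.001, 0.069]
wrist_force: [0.4, 0.5, 0.3]
width: 0.0007
```

>>> {"fn": "play_rows", "kwargs": {"rows": [{"linear": [0,0,0.2],"spin": 0},{"linear": [0,0,0.1],"spin": 0},{"linear": [0,0,0],"spin": 0}]}}

```text
time: 9.55
tool_pos: [0.5746, 0.2205, 0.1644]
ee_rot: [3.141, -0.0, 0.069]
wrist_force: [1.0, 0.4, -0.1]
width: 0.0003
```

>>> {"fn": "play_rows", "kwargs": {"rows": [{"linear": [0,0,0.1],"spin": 0},{"linear": [0,0,0.1],"spin": 0},{"linear": [0,0,0],"spin": 0}]}}

```text
time: 9.8
tool_pos: [0.5748, 0.2205, 0.1626]
ee_rot: [3.142, -0.001, 0.069]
wrist_force: [0.4, -0.3, 0.4]
width: 0.0004
```

>>> {"fn": "play_rows", "kwargs": {"rows": [{"linear": [0,0,0.1],"spin": 0},{"linear": [0,0,0.1],"spin": 0},{"linear": [0,0,0],"spin": 0}]}}

```text
time: 10.05
tool_pos: [0.5748, 0.2206, 0.162]
ee_rot: [-3.141, -0.001, 0.069]
wrist_force: [-1.5, -0.7, 4.4]
width: 0.0009
```

>>> {"fn": "play_rows", "kwargs": {"rows": [{"linear": [0,0,0.15],"spin": 0},{"linear": [0,0,0],"spin": 0},{"linear": [0,0,0],"spin": 0}]}}

```text
time: 10.3
tool_pos: [0.5749, 0.2206, 0.1616]
ee_rot: [-3.141, -0.002, 0.069]
wrist_force: [-2.7, -0.3, 8.8]
width: 0.0004
```

>>> {"fn": "play_rows", "kwargs": {"rows": [{"linear": [0,0,-0.3],"spin": 0},{"linear": [0,0,-0.6],"spin": 0},{"linear": [0,0,-2],"spin": 0},{"linear": [-0.5,0,-3],"spin": 0},{"linear": [-1.5,0,-3],"spin": 0},{"linear": [-2.5,0,-2],"spin": 0},{"linear": [-3.5,0,0],"spin": 0},{"linear": [-2,0,0],"spin": 0},{"linear": [0,0,0],"spin": 0},{"linear": [0,0,0],"spin": 0}]}}

```text
time: 11.13
tool_pos: [0.4746, 0.2138, 0.2684]
ee_rot: [-3.141, -0.002, 0.069]
wrist_force: [1.4, -0.5, 0.7]
width: 0.0004
```

```bash
python3 t.py w10
```

```text
[0.4752 0.2137 0.2678] [1.4 0.4 0.4]
255 [(121, -37), (122, -28), (133, 45), (160, -36), (161, -49), (266, -29)]
320 [(109, -27), (123, 35), (160, -42), (164, 30), (217, -38), (220, 28), (230, 77), (231, 55), (233, -79), (234, -40)]
```

View pics/w10.png

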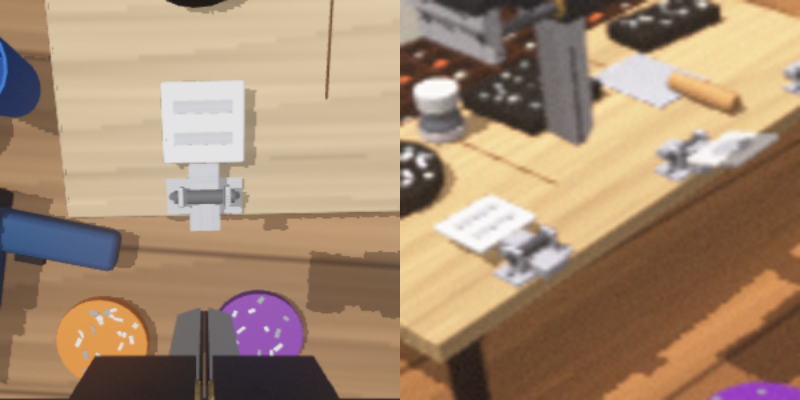

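Both views show the tag flat behind its hinge with the two-bar face up, and the hand clear. Handing in.

```bash
python3 -c "
from h import *
print(robot.close_job(), robot.get_obs()['wrist_force'].round(1))"
```

```text
the job is handed in; nothing more can be done
the job is handed in; nothing more can be done
```

The left tag, in front of the dark round panel, is turned right over, and I have handed the job in. No verdict is reported, so this rests on my own checks.

**What I did:** The fingers were closed and pointing straight down throughout. I pushed the tag's free edge up by friction, followed it past upright, then pressed it down onto its stop and backed off. The job took about 11 s of the 40 s allowed.

**Last checks:**
- **Tag:** The wrist and side pictures show it lying flat behind its hinge with the two-bar face up. I judged the angle from the pictures and the stop, and did not measure it after letting go.
- **Stop:** It bore firmly at the height expected for level, with the fingertips at about 148 mm.
- **Force:** The most I read while pushing was about 9 N, against the 30 N limit.
- **Hand clear:** The hand is about 10 cm clear, and the wrist force is about 1 N, which is within the noise.
- **Other things:** What shows of the middle tag, panels and glue pot looks undisturbed. I did not look at the right tag or the things on the table again, but the hand went nowhere near them at low height.

Early on, fitting the tag's starting angle from the wrist picture gave poor results, because the hinge got mixed in with the tag's corners. I relied on feeling for contact instead.

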